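# Tip the starter battery into its bay and slide it onto the contacts

## Task

Fit the battery into the open starter box without picking it up: slide it, standing upright, across the mat until its foot is square against the sill of the battery bay, then push high on it so that it tips over the sill and lies on its side in the bay, terminals towards the brass contacts. Then slide it home until both sprung contacts are well pressed in, and leave it there. Feel your way: never push the battery harder than 25 newtons, and leave the other things on the cart where they are.

Things in the scene. Friction and masses are not known exactly. Their poses are not given: they have to be found in the camera images.
- battery: Grey hard-plastic battery with a black lid, upright on the mat: 65 mm (its x) by 151 mm (y) by 94 mm high (z), 0.72 to 0.98 kg. Origin: middle of its base. It starts with +x roughly towards the bay (within 0.2 rad), far face 25 to 60 mm short of the sill, middle within 8 mm of the bay's middle line. Pushed below about 40 mm it slides; pushed high it tips, even short of the sill. Friction 0.5 to 0.7.
- battery_lid (a point): Middle of the battery's lid (z = 94 mm in the battery's frame). Two brass terminals stand 5 mm proud of the lid, each 14 mm wide, 62 mm either side of this point (y = +-62 mm) and 16 mm from it towards the battery's +x.
- starter_box: Starter box, deck off: open aluminium pan fixed on the mat, motor and rubber wheel in its rear part. Origin: on the mat, middle of the sill; x runs level from the sill into the battery bay, y left along the sill, z up. Sill: the pan's front edge at x = 0, a step 8 mm high up to the flat bay floor. Bay: open in front and on top, 200 mm wide (y = +-100 mm), side walls 70 mm above the mat.
- bay_back (a point): Fixed point on the bay floor, 131 mm in from the sill, on the middle line. About here (x = 112 to 150 mm, set by screws, not measured: find it by eye or feel) is the front of a black contact block, 40 mm high. Two brass pads stand 6 mm out before it, 50 mm wide, 22 mm high, 25 mm above the mat, at y = +-62 mm, level with the lying battery's terminals.
- contact_left (a joint): How far the brass contact pad at y = +62 mm is pressed in, in m: 0 free, 0.005 fully in against a firm end. Spring 0.3 N at first touch, growing to about 1.3 N fully in; it does not push the battery back out.
- contact_right (a joint): The same for the pad at y = -62 mm.
- cross_wrench: chrome four-way cross wrench, bystander: two crossed bars 100 mm long, 17 mm high, lying flat. Origin under its centre
- engine_head: finned aluminium engine head, bystander: round, 41 mm across, 34 mm high. Origin in the middle of its underside
- coupler: brass exhaust coupler, bystander: plain tube 23 mm across, 38 mm high, standing on end. Origin in the middle of its underside
- air_filter: black rubber air filter, bystander: round, 53 mm across, 60 mm high, with a narrower neck on top. Origin in the middle of its underside
- fuel_bottle: white squeeze bottle with a black cap, bystander: 68 mm across, 175 mm high. Origin in the middle of its underside
- buggy_wheel: spare buggy wheel, bystander: treaded black tyre on a white rim, 121 mm across, 42 mm high, lying flat. Origin in the middle of its underside
Things that resemble listed ones, but are neither listed nor needed, are in the scene too. What is shaped like the battery but blue or purple is not meant.

How it is judged:
By the outcome, as a careful person would: the job done as asked, in the order asked, and still so for the second after the job is handed in, with the robot touching nothing.
It also fails if it takes over 69 s, if anything falls off the work surface, if the arm or the gripper's body presses on something with over 40 N, if the wrist force passes 120 N, or if a joint passes its speed limit or range.

## Robot

A 7-joint arm with a two-finger parallel gripper is mounted at the origin on the work surface. World frame = base frame: x ahead of the robot, y to its left, z up, the work surface at z = 0. Lengths are in m, angles in rad, forces in N, time in s.
With the tool pointing down it reaches from about 0.4 to 0.875 m from the base axis. Payload 4.4 kg.
Tool frame: the origin (TCP) lies at the very end of the fingers, on their centre line; the grasp point (between the pads) lies 19 mm behind it (env.pinch_z is the distance from the TCP to the grasp point, in m); z points along the fingers, y is the direction in which the jaws open and shut (so a half turn about z gives the same grasp; the last joint's range is limited). The gripper opens to 85 mm and grips with 20 to 120 N. Pads are 22 mm wide; open, the fingers measure 114 mm over their backs; the gripper's body (76 mm by 85 mm) begins 54 mm behind the grasp point. The pads swing forward as they close: fully open they stand 13 mm farther back than shut.
Start: joints at [-1.304, 0.628, 0.038, 1.517, -0.027, 0.996, -0.02], TCP at [0.212, 0.614, 0.201] pointing down, gripper open.
Joint ranges: [-3.06, 3.06], [-0.37, 2.12], [-1.25, 1.32], [0.18, 2.47], [-1.1, 4.24], [0.23, 1.98], [-2.94, 2.94]. Speed limits (rad/s): [2.57, 2.57, 3.14, 3.14, 3.14, 3.14, 3.14].

## Interface

Orientations are given as a rotation vector (axis times angle).
In Python, from workcell import env, get_image gives the robot as it stands. The module is installed in compiled form; this text tells all that it offers.
- The arm moves only by the shell command python3 -m handwheel 'ROWS' [FORCE]. ROWS is JSON, a list of rows, each a list of 7 numbers: the shift along the tool's x, y, z in m, then the turn, a rotation vector about the tool's x, y, z in rad, then the closure, from 0 (fully open) to 1 (shut). In form: [[tx, ty, tz, wx, wy, wz, jaw], ...]. A call has 1 to 20 rows; each row shifts and turns the commanded pose from where the row before left it, along the tool's axes as they then stand; what a row does not reach is not made up. A row lasts 1/12 s, in which the tool goes at most 41.7 mm and 7.16 degrees, less where a joint would pass 70% of its speed; a pose out of reach is approached as far as the arm can. A call is refused whole if a number of a shift passes 0.0417 or a number of a turn 0.125, either way. A call with a gripper value outside its range is refused whole. The fingers move at their own pace and stop on an object; FORCE is the grip in N (left out, the last holds). Time passes only in rows, so rows that do not move let the fingers close. It gives the time, the measured TCP pose, the force and the opening at its end, in the units of the state.
- env.sense(): the state, without advancing time (a new reading comes with each control period).
- get_image(name): name is "side" or "top"; returns a dict with "pixels" (420x560x3 uint8, blue, green, red), "fov_y" (degrees; the focal length in pixels is half the picture's height over the tangent of half this angle, whatever the lens; pixels are square), "cx", "cy" (the principal point, pixels), "distortion" ([k1, k2, p1, p2, k3] as OpenCV has them; the pictures are not rectified), "xyz" and "rotation" of the camera in the world. Camera axes: x right, y down, z forward; pixel columns grow to the right and rows downward; lengths in m; the calibration is good to about 2 mm. A picture is of the moment at which its call begins. There is no depth.
- env.sign_off(): hands the job in, once; it reports no verdict.
The state is a dict: "clock": time; "joints": joint angles; "joint_velocities": joint speeds; "effort": joint torques, N m; "tool_pos": TCP position; "eef_rot": TCP orientation; "force": force on the tool from outside, world axes, zero at the start; "wrist_torque": the same for the moment, N m; "gripper_width": opening from 0.0 (shut) to 1.0 (fully open).
Only numpy, scipy, OpenCV 4.12 (cv2) and the standard library are available. Lean on these libraries where they do the work, as an engineer would, in place of code of your own. Each camera call takes 0.05 s, during which the arm holds its last target.

## Working session

There is one attempt and no reset: what is moved stays moved. The work goes in short steps, Python scripts to look and compute and a shell command to move; the robot and the scene stay as the last step left them, time stands still between calls to the robot, and variables do not carry over. Pictures are saved under pics/ and viewed, and the job is handed in when it is done.

```bash
mkdir -p pics; cat > h.py <<'E'
import numpy as np,cv2
from workcell import env,get_image
def K(d):
    h,w=d["pixels"].shape[:2];f=h/2/np.tan(np.radians(d["fov_y"])/2)
    return np.array([[f,0,d["cx"]],[0,f,d["cy"]],[0,0,1.]])
def R(d):
    r=np.array(d["rotation"],float)
    return r if r.shape==(3,3) else cv2.Rodrigues(r)[0]
def ray(d,uv):
    n=cv2.undistortPoints(np.array(uv,float).reshape(-1,1,2),K(d),np.array(d["distortion"],float)).reshape(-1,2)
    return np.c_[n,np.ones(len(n))]@R(d).T
def onz(d,uv,z):
    r=ray(d,uv);c=np.array(d["xyz"]);return c+r*((z-c[2])/r[:,2])[:,None]
def proj(d,P):
    r=R(d);t=-r.T@np.array(d["xyz"])
    return cv2.projectPoints(np.array(P,float).reshape(-1,1,3),cv2.Rodrigues(r.T)[0],t,K(d),np.array(d["distortion"],float))[0].reshape(-1,2)
def st():
    s=env.sense();print(round(s["clock"],2),np.round(s["tool_pos"],4),np.round(s["eef_rot"],3),np.round(s["force"],1),round(s["gripper_width"],2))
    print(np.round(cv2.Rodrigues(np.array(s["eef_rot"],float))[0] if np.size(s["eef_rot"])==3 else s["eef_rot"],3))
E
python3 - <<'E'
from h import *
for n in("top","side"):
    d=get_image(n);cv2.imwrite(f"pics/{n}0.png",d["pixels"]);print(n,d["fov_y"],d["xyz"],np.round(R(d),3).tolist(),d["distortion"])
st()
E
```

```text
top 56.905255553624166 [ 0.50758517 -0.07167127  0.92725186] [[0.02, -0.997, 0.073], [-0.999, -0.023, -0.042], [0.043, -0.072, -0.996]] [-0.05459991  0.          0.          0.          0.        ]
side 56.38561397667825 [0.4760243  0.65678481 0.53638677] [[-0.987, -0.096, 0.132], [-0.163, 0.503, -0.849], [0.015, -0.859, -0.512]] [-0.07393043  0.          0.          0.          0.        ]
0.1 [0.2121 0.6138 0.2005] [-5.200e-01 -3.098e+00  3.000e-03] [-1.1 -0.6 -0.4] 1.0
[[-0.945  0.327 -0.001]
 [ 0.327  0.945 -0.002]
 [-0.    -0.002 -1.   ]]
```

View pics/top0.png

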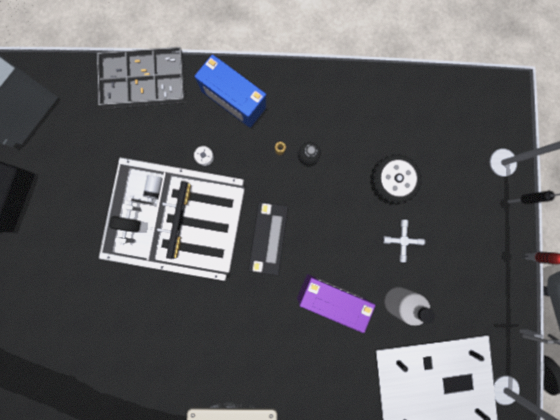

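View pics/side0.png

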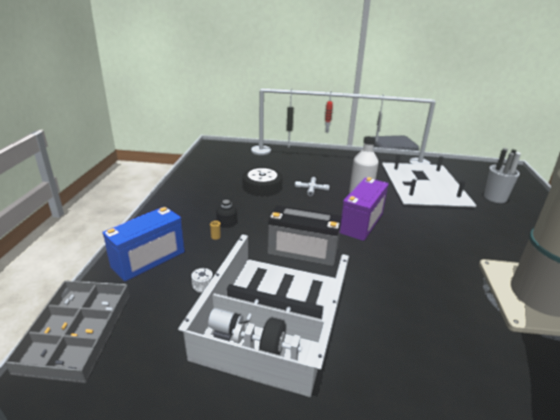

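Candidates for the battery: grey with black lid at top (268,239); blue at (231,90); purple at (337,304). The grey one fits, since blue and purple are excluded and only the grey one stands before the bay. I'll confirm it in an enlarged crop.

```bash
python3 - <<'E'
import cv2
a=cv2.imread("pics/top0.png")[145:290,95:295]
cv2.imwrite("pics/top0c.png",cv2.resize(a,None,fx=4,fy=4,interpolation=cv2.INTER_CUBIC))
a=cv2.imread("pics/side0.png")[195:385,175:375]
cv2.imwrite("pics/side0c.png",cv2.resize(a,None,fx=3,fy=3,interpolation=cv2.INTER_CUBIC))
E
```

```text
(no output)
```

View pics/top0c.png

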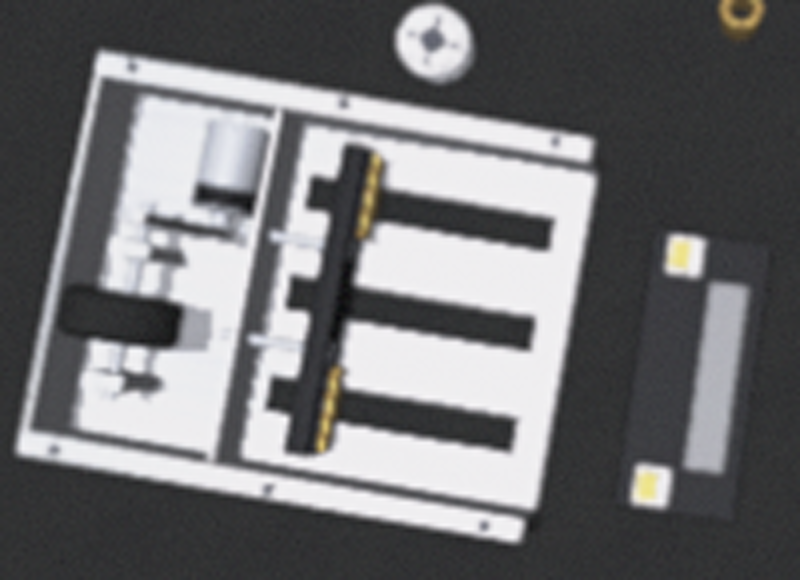

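View pics/side0c.png

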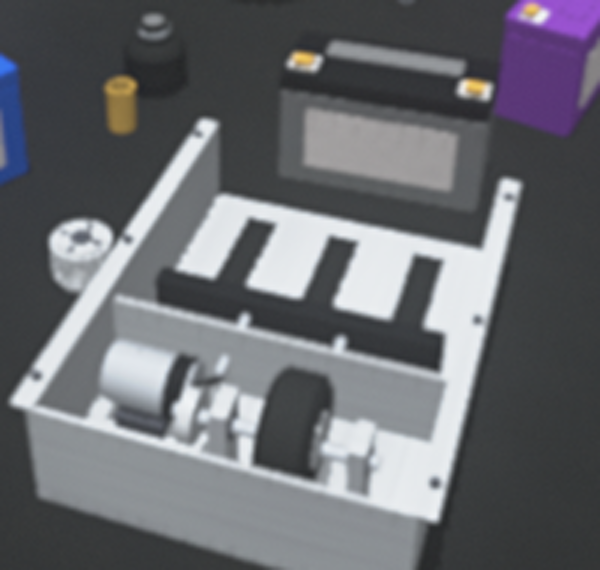

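```bash
python3 - <<'E'
from h import *
import math
d=get_image("top");s=get_image("side")
o=np.array([95,145])
C=lambda p:(np.array(p,float)+.5)/4-.5+o
def ln(a,b,z):
    p=onz(d,[C(a),C(b)],z);return p
T=ln((684,255),(650,486),.099);print("term",np.round(T,4),np.linalg.norm(T[1]-T[0]))
S=ln((596,172),(538,508),.008);print("sill",np.round(S,4),np.linalg.norm(S[1]-S[0]))
W=ln((593,162),(526,517),.070);print("wallinner",np.round(W,4),np.linalg.norm(W[1]-W[0]))
Ba=ln((370,150),(316,452),.045);print("blockfront",np.round(Ba,4))
sx=S[0]-S[1];
# box y axis: from top(image, +x world) to bottom: x world decreasing
m=S.mean(0);y=(S[1]-S[0]);y/=np.linalg.norm(y);x=np.array([y[1],-y[0],0]);print("box origin",m,"x",x,"yaw",math.atan2(x[1],x[0]))
by=T[1]-T[0];by/=np.linalg.norm(by);bx=np.array([by[1],-by[0],0]);c=T.mean(0)-.016*bx;print("bat",c,"yaw",math.atan2(bx[1],bx[0]))
f=c+bx*.0325
for P in (c,f,f+by*.0755,f-by*.0755,*W,*Ba):print(np.round([(P-m)@x,(P-m)@y],4))
# side view: lid terminals triangulation
o2=np.array([175,195]);q=[(np.array(p)+.5)/3-.5+o2 for p in((305,61),(476,90))]
print("side term",np.round(onz(s,q,.099),4))
q=[(np.array(p)+.5)/3-.5+o2 for p in((224,196),(482,247))]
print("side sill",np.round(onz(s,q,.008),4))
E
```

```text
term [[ 0.5641 -0.0675  0.099 ]
 [ 0.4411 -0.0523  0.099 ]] 0.12392992546007486
sill [[ 0.6186 -0.0136  0.008 ]
 [ 0.4198  0.015   0.008 ]] 0.2008535267376873
wallinner [[ 0.6167 -0.0157  0.07  ]
 [ 0.4207  0.0156  0.07  ]] 0.1984231076162874
blockfront [[0.6236 0.1129 0.045 ]
 [0.4521 0.1369 0.045 ]]
box origin [0.51919241 0.00071956 0.008     ] x [0.14258731 0.98978223 0.        ] yaw 1.4277213810055511
bat [ 0.50062985 -0.07579891  0.099     ] yaw 1.4478624103242141
[-0.0784  0.0075]
[-0.0459  0.0081]
[-0.0474  0.0836]
[-0.0444 -0.0674]
[-0.0024 -0.0988]
[0.0007 0.0996]
[ 0.126  -0.0874]
[0.1252 0.0858]
side term [[ 0.5617 -0.0629  0.099 ]
 [ 0.4393 -0.0465  0.099 ]]
side sill [[ 0.6116 -0.0128  0.008 ]
 [ 0.4246  0.0116  0.008 ]]
```

Grey battery confirmed: black lid, terminals at top (266,208) and (257,266) on the bay side. Now for the clearances behind it.

```bash
python3 - <<'E'
from h import *
d=get_image("top")
P=lambda u,z:np.round(onz(d,[u],z)[0],3)
print("purple nearest corners",P((314,276),.094),P((301,303),.094),P((375,300),.094),"bottle",P((422,313),.175),"wheel",P((375,180),.03),"cross",P((385,240),.01))
o=np.array([.519,.0007,0]);x=np.array([.1426,.9898,0]);y=np.array([-.9898,.1426,0])
for a in(-.078,-.11,-.15):
    print(a,o+x*a+y*.0075)
E
python3 -m handwheel '[[-0.0334,-0.0202,-0.003,0,0,0,0],[-0.0334,-0.0202,-0.003,0,0,0,0],[-0.0334,-0.0202,-0.003,0,0,0,0],[-0.0334,-0.0202,-0.003,0,0,0,0],[-0.0334,-0.0202,-0.003,0,0,0,0],[-0.0334,-0.0202,-0.003,0,0,0,0],[-0.0334,-0.0202,-0.003,0,0,0,0],[-0.0334,-0.0202,-0.003,0,0,0,0],[-0.0334,-0.0202,-0.003,0,0,0,0],[-0.0334,-0.0202,-0.003,0,0,0,0]]'
python3 -m handwheel '[[0,0,0,0,0,0.115,0],[0,0,0,0,0,0.115,0],[0,0,0,0,0,0.115,0],[0,0,0,0,0,0.115,0],[0,0,0,0,0,0.115,0],[0,0,0,0,0,0.115,0],[0,0,0,0,0,0.115,0],[0,0,0,0,0,0.115,0],[0,0,0,0,0,0.115,0],[0,0,0,0,0,0.115,0],[0,0,0,0,0,0.115,0],[0,0,0,0,0,0.115,0],[0,0,0,0,0,0,0]]'
python3 -c "
from h import *
st()"
```

```text
purple nearest corners [ 0.422 -0.174  0.094] [ 0.364 -0.147  0.094] [ 0.372 -0.307  0.094] bottle [ 0.36  -0.379  0.175] wheel [ 0.642 -0.324  0.03 ] cross [ 0.501 -0.354  0.01 ]
-0.078 [ 0.5004537 -0.0754349  0.       ]
-0.11 [ 0.4958905 -0.1071085  0.       ]
-0.15 [ 0.4901865 -0.1467005  0.       ]
clock: 1.08
tool_pos: [0.4629, 0.3127, 0.2316]
eef_rot: [0.52, 3.098, 0.0]
force: [1.1, 0.2, -0.5]
gripper_width: 1.005
clock: 2.17
tool_pos: [0.4618, 0.3144, 0.2311]
eef_rot: [2.376, 2.055, -0.001]
force: [-0.4, 0.2, 0.6]
gripper_width: 1.003
2.17 [0.4618 0.3144 0.2311] [ 2.376e+00  2.055e+00 -1.000e-03] [-0.4  0.2  0.6] 1.0
[[ 0.144  0.99  -0.   ]
 [ 0.99  -0.144 -0.   ]
 [-0.    -0.    -1.   ]]
```

```bash

python3 -m handwheel '[[-0.0381,0.0079,0,0,0,0,0],[-0.0381,0.0079,0,0,0,0,0],[-0.0381,0.0079,0,0,0,0,0],[-0.0381,0.0079,0,0,0,0,0],[-0.0381,0.0079,0,0,0,0,0],[-0.0381,0.0079,0,0,0,0,0],[-0.0381,0.0079,0,0,0,0,0],[-0.0381,0.0079,0,0,0,0,0],[-0.0381,0.0079,0,0,0,0,0],[-0.0381,0.0079,0,0,0,0,0],[-0.0381,0.0079,0,0,0,0,0],[-0.0381,0.0079,0,0,0,0,0],[0,0,0,0,0.1,0,0],[0,0,0,0,0.1,0,0],[0,0,0,0,0.1,0,0],[0,0,0,0,0.1,0,0],[0,0,0,0,0.1,0,0],[0,0,0,0,0,0,0]]'
python3 - <<'E'
from h import *
st();print(np.round(env.sense()["joints"],2))
for n in("top","side"):
    d=get_image(n);cv2.imwrite(f"pics/{n}1.png",d["pixels"])
E
```

```text
clock: 3.67
tool_pos: [0.4891, -0.1579, 0.2292]
eef_rot: [-2.096, -1.803, -0.534]
force: [-0.8, -0.3, -0.7]
gripper_width: 1.004
3.67 [ 0.4891 -0.1579  0.2292] [-2.096 -1.803 -0.534] [-0.8 -0.3 -0.7] 1.0
[[ 0.131  0.989  0.07 ]
 [ 0.868 -0.149  0.474]
 [ 0.479 -0.002 -0.878]]
[ 0.39  0.55  0.29  1.76 -0.63  1.2   0.86]
```

View pics/top1.png

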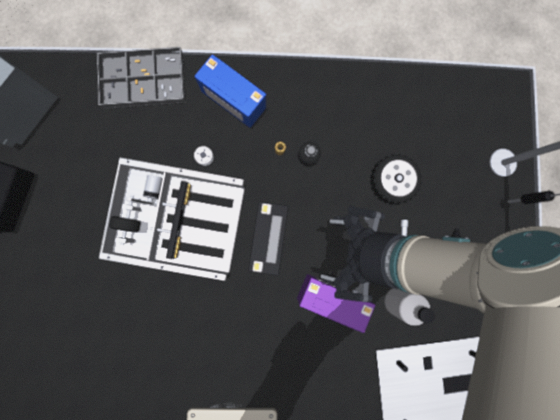

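View pics/side1.png

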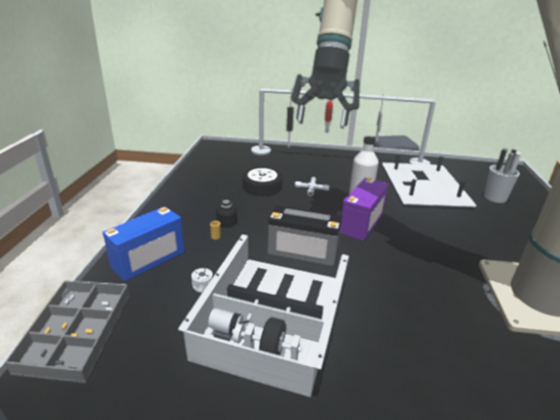

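```bash

python3 -m handwheel '[[0,0.004,0,0,0,0,0.35],[0,0,0,0,0,0,0.35],[0,0,0,0,0,0,0.35],[-0.0149,0,0.0272,0,0,0,0.35],[-0.0149,0,0.0272,0,0,0,0.35],[-0.0149,0,0.0272,0,0,0,0.35],[-0.0149,0,0.0272,0,0,0,0.35],[-0.0149,0,0.0272,0,0,0,0.35],[-0.0149,0,0.0272,0,0,0,0.35],[0,0,0,0,0,0,0.35]]'
python3 - <<'E'
from h import *
st()
for n in("top","side"):
    d=get_image(n);cv2.imwrite(f"pics/{n}2.png",d["pixels"])
a=cv2.imread("pics/top2.png")[170:320,220:420];b=cv2.imread("pics/side2.png")[110:260,240:440]
cv2.imwrite("pics/c2.png",cv2.resize(np.vstack([a,b]),None,fx=2,fy=2))
E
```

```text
clock: 4.6
tool_pos: [0.4925, -0.1496, 0.041]
eef_rot: [-2.083, -1.808, -0.527]
force: [-0.5, 1.2, -0.2]
gripper_width: 0.653
4.6 [ 0.4925 -0.1496  0.041 ] [-2.083 -1.808 -0.527] [-0.5  1.2 -0.2] 0.65
[[ 0.125  0.99   0.06 ]
 [ 0.867 -0.139  0.478]
 [ 0.481 -0.007 -0.876]]
```

View pics/c2.png

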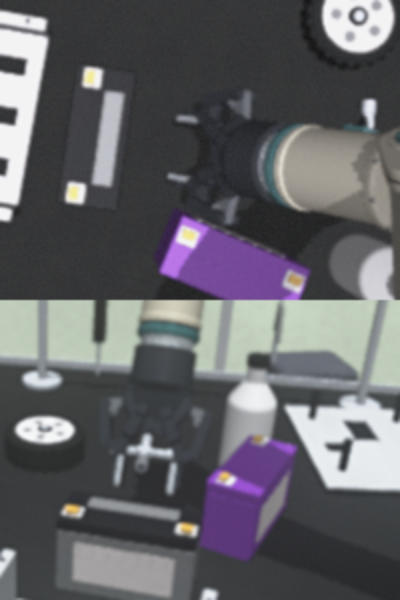

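```bash

python3 -m handwheel '[[0.011,0.003,0.006,0,0,0,0.35],[0.011,0.003,0.006,0,0,0,0.35],[-0.007,0,0.0128,0,0,0,0.35],[-0.007,0,0.0128,0,0,0,0.35],[0,0,0,0,0,0,0.35],[0,0,0,0,0,0,0.35]]'
python3 - <<'E'
from h import *
st()
for n in("top","side"):
    d=get_image(n);cv2.imwrite(f"pics/{n}3.png",d["pixels"])
a=cv2.imread("pics/top3.png")[170:320,220:420];b=cv2.imread("pics/side3.png")[110:260,240:440]
cv2.imwrite("pics/c3.png",cv2.resize(np.vstack([a,b]),None,fx=2,fy=2))
E
```

```text
clock: 5.2
tool_pos: [0.5038, -0.1284, 0.0153]
eef_rot: [-2.089, -1.81, -0.532]
force: [-0.0, -0.7, 0.4]
gripper_width: 0.651
5.2 [ 0.5038 -0.1284  0.0153] [-2.089 -1.81  -0.532] [-0.  -0.7  0.4] 0.65
[[ 0.125  0.99   0.066]
 [ 0.868 -0.142  0.475]
 [ 0.48  -0.002 -0.877]]
```

View pics/c3.png

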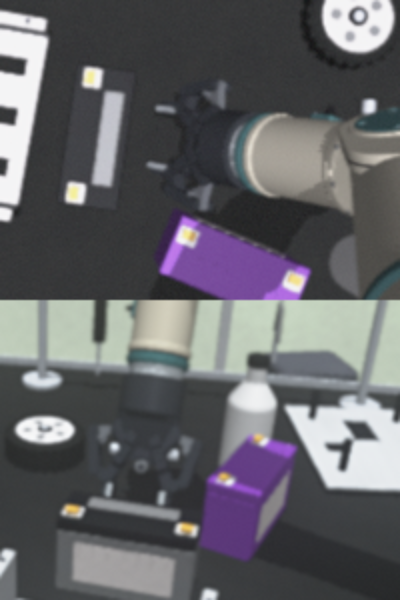

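```bash

python3 -m handwheel '[[0.0035,0,0.0019,0,0,0,0.35],[0.0035,0,0.0019,0,0,0,0.35],[0.0035,0,0.0019,0,0,0,0.35],[0.0018,0,0.001,0,0,0,0.35],[0.0018,0,0.001,0,0,0,0.35]]'
for i in 1 ; do python3 -m handwheel '[[0.0018,0,0.001,0,0,0,0.35],[0.0018,0,0.001,0,0,0,0.35],[0.0018,0,0.001,0,0,0,0.35]]'; done
python3 -m handwheel '[[0.0018,0,0.001,0,0,0,0.35],[0.0018,0,0.001,0,0,0,0.35],[0.0018,0,0.001,0,0,0,0.35],[0.0018,0,0.001,0,0,0,0.35]]'
```

```text
clock: 5.72
tool_pos: [0.507, -0.112, 0.0163]
eef_rot: [-2.088, -1.812, -0.534]
force: [-0.1, -0.8, -0.1]
gripper_width: 0.65
clock: 5.97
tool_pos: [0.5077, -0.1064, 0.016]
eef_rot: [-2.089, -1.811, -0.533]
force: [0.1, -0.8, 0.1]
gripper_width: 0.65
clock: 6.3
tool_pos: [0.5087, -0.1007, 0.0157]
eef_rot: [-2.092, -1.813, -0.531]
force: [-3.2, -9.5, 6.4]
gripper_width: 0.651
```

```bash
cat > look.py <<'E'
from h import *
import sys
n=sys.argv[1];st()
for k in("top","side"):
    d=get_image(k);cv2.imwrite(f"pics/{k}{n}.png",d["pixels"])
a=cv2.imread(f"pics/top{n}.png")[150:290,90:340];b=cv2.imread(f"pics/side{n}.png")[160:380,170:420]
cv2.imwrite(f"pics/c{n}.png",cv2.resize(np.vstack([a,b]),None,fx=1.66,fy=1.66,interpolation=cv2.INTER_CUBIC))
E
python3 look.py 4
```

```text
6.3 [ 0.5087 -0.1007  0.0157] [-2.092 -1.813 -0.531] [-3.2 -9.5  6.4] 0.65
[[ 0.125  0.99   0.068]
 [ 0.871 -0.142  0.471]
 [ 0.476  0.001 -0.879]]
```

View pics/c4.png

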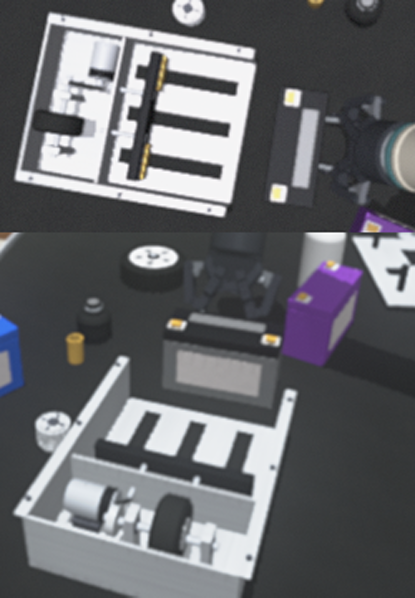

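```bash

python3 -m handwheel '[[0.0018,0,0.001,0,0,0,0.35],[0.0018,0,0.001,0,0,0,0.35],[0.0018,0,0.001,0,0,0,0.35],[0.0018,0,0.001,0,0,0,0.35]]'
python3 -m handwheel '[[0.0018,0,0.001,0,0,0,0.35],[0.0018,0,0.001,0,0,0,0.35],[0.0018,0,0.001,0,0,0,0.35],[0.0018,0,0.001,0,0,0,0.35]]'
python3 -m handwheel '[[0.0018,0,0.001,0,0,0,0.35],[0.0018,0,0.001,0,0,0,0.35],[0.0018,0,0.001,0,0,0,0.35],[0.0018,0,0.001,0,0,0,0.35]]'
python3 look.py 5
```

```text
clock: 6.73
tool_pos: [0.51, -0.0941, 0.0157]
eef_rot: [-2.095, -1.813, -0.53]
force: [-1.8, -7.5, 5.1]
gripper_width: 0.648
clock: 7.07
tool_pos: [0.5117, -0.0861, 0.0156]
eef_rot: [-2.096, -1.813, -0.531]
force: [-2.4, -8.1, 5.0]
gripper_width: 0.65
clock: 7.4
tool_pos: [0.5131, -0.078, 0.0156]
eef_rot: [-2.097, -1.813, -0.531]
force: [-1.3, -7.5, 4.5]
gripper_width: 0.649
7.4 [ 0.5131 -0.078   0.0156] [-2.097 -1.813 -0.531] [-1.3 -7.5  4.5] 0.65
[[ 0.126  0.989  0.071]
 [ 0.871 -0.145  0.469]
 [ 0.474  0.003 -0.88 ]]
```

View pics/c5.png

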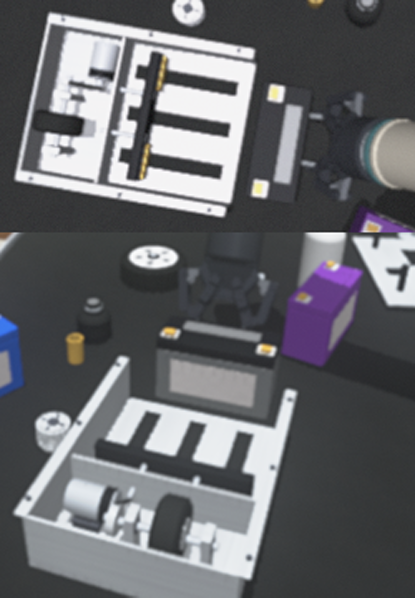

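```bash

python3 -m handwheel '[[0.0018,0,0.001,0,0,0,0.35],[0.0018,0,0.001,0,0,0,0.35],[0.0018,0,0.001,0,0,0,0.35]]'
for i in 1; do python3 -m handwheel '[[0.0009,0,0.0005,0,0,0,0.35],[0.0009,0,0.0005,0,0,0,0.35]]'; done
python3 -m handwheel '[[0.0009,0,0.0005,0,0,0,0.35],[0.0009,0,0.0005,0,0,0,0.35]]'
```

```text
clock: 7.75
tool_pos: [0.514, -0.0721, 0.0156]
eef_rot: [-2.097, -1.813, -0.531]
force: [-0.0, -7.4, 4.4]
gripper_width: 0.653
clock: 7.92
tool_pos: [0.5143, -0.0698, 0.0155]
eef_rot: [-2.096, -1.813, -0.531]
force: [-1.2, -7.0, 4.3]
gripper_width: 0.652
clock: 8.08
tool_pos: [0.5147, -0.068, 0.0156]
eef_rot: [-2.097, -1.813, -0.531]
force: [-1.8, -7.6, 3.9]
gripper_width: 0.65
```

```bash

python3 -m handwheel '[[0.0009,0,0.0005,0,0,0,0.35],[0.0009,0,0.0005,0,0,0,0.35]]'
python3 -m handwheel '[[0.0009,0,0.0005,0,0,0,0.35]]'
python3 look.py 6
```

```text
clock: 8.25
tool_pos: [0.515, -0.066, 0.0155]
eef_rot: [-2.097, -1.813, -0.531]
force: [-1.1, -7.8, 5.2]
gripper_width: 0.652
clock: 8.33
tool_pos: [0.5151, -0.065, 0.0156]
eef_rot: [-2.097, -1.813, -0.531]
force: [-1.7, -8.2, 5.5]
gripper_width: 0.654
8.33 [ 0.5151 -0.065   0.0156] [-2.097 -1.813 -0.531] [-1.7 -8.2  5.5] 0.65
[[ 0.126  0.989  0.071]
 [ 0.871 -0.145  0.469]
 [ 0.474  0.003 -0.88 ]]
```

View pics/c6.png

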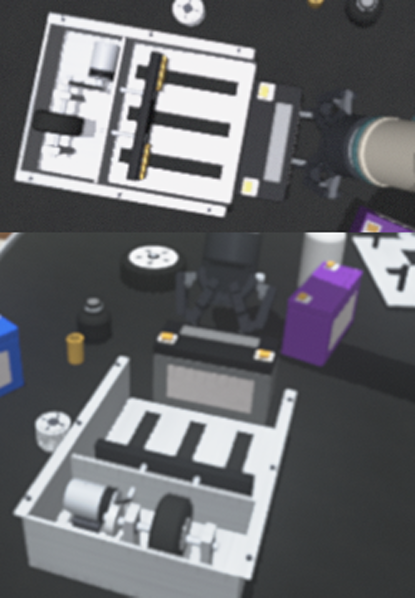

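```bash
cat > term.py <<'E'
from h import *
import sys
n=sys.argv[1]
o=np.array([.519,.0007,0]);x=np.array([.1426,.9898,0]);y=np.array([-.9898,.1426,0])
for k,roi in(("top",(195,190,290,285)),("side",(240,200,350,270))):
    d=get_image(k);im=d["pixels"];u0,v0,u1,v1=roi
    h=cv2.cvtColor(im,cv2.COLOR_BGR2HSV)
    m=((h[...,0]>15)&(h[...,0]<40)&(h[...,1]>60)&(h[...,2]>120)).astype(np.uint8)
    _,_,s,c=cv2.connectedComponentsWithStats(m)
    b=[(s[i,4],c[i]) for i in range(1,len(s)) if s[i,4]>5 and u0<c[i][0]<u1 and v0<c[i][1]<v1]
    b=sorted(b,key=lambda t:-t[0])[:2]
    if len(b)<2:print(k,b);continue
    P=onz(d,[t[1] for t in b],.099)
    P=P[np.argsort((P-o)@y)]
    by=P[1]-P[0];L=np.linalg.norm(by);by/=L
    bx=np.array([by[1],-by[0],0]);f=P.mean(0)+bx*.0165
    print(k,"len",round(L,4),"far face s",round((f-o)@x,4),"y",round((f-o)@y,4),"yawdiff",round(float(np.arctan2(bx@y,bx@x)),3),np.round([t[1] for t in b],1).tolist())
E
python3 term.py 6
```

```text
top len 0.1239 far face s -0.0074 y 0.0056 yawdiff 0.0 [[248.6, 204.6], [238.8, 262.2]]
side len 0.124 far face s -0.009 y 0.0058 yawdiff -0.001 [[328.7, 232.5], [270.0, 221.9]]
```

Square to the sill and about 8 mm short. I'll keep feeling forward.

```bash

python3 -m handwheel '[[0.0009,0,0.0005,0,0,0,0.35],[0.0009,0,0.0005,0,0,0,0.35],[0.0009,0,0.0005,0,0,0,0.35]]'
python3 -m handwheel '[[0.0009,0,0.0005,0,0,0,0.35],[0.0009,0,0.0005,0,0,0,0.35]]'
python3 -m handwheel '[[0.0009,0,0.0005,0,0,0,0.35]]'
```

```text
clock: 8.78
tool_pos: [0.5156, -0.0621, 0.0156]
eef_rot: [-2.097, -1.813, -0.532]
force: [-1.0, -7.7, 5.4]
gripper_width: 0.648
clock: 8.95
tool_pos: [0.5159, -0.06, 0.0156]
eef_rot: [-2.097, -1.813, -0.532]
force: [-1.5, -8.4, 3.8]
gripper_width: 0.649
clock: 9.03
tool_pos: [0.5161, -0.059, 0.0155]
eef_rot: [-2.097, -1.813, -0.532]
force: [-1.4, -8.6, 5.9]
gripper_width: 0.646
```

```bash

python3 -m handwheel '[[0.0009,0,0.0005,0,0,0,0.35]]'
python3 -m handwheel '[[0.0009,0,0.0005,0,0,0,0.35]]'
python3 term.py 7
```

```text
clock: 9.12
tool_pos: [0.5162, -0.058, 0.0155]
eef_rot: [-2.097, -1.813, -0.532]
force: [-1.6, -8.0, 6.4]
gripper_width: 0.648
clock: 9.2
tool_pos: [0.5164, -0.057, 0.0155]
eef_rot: [-2.097, -1.813, -0.532]
force: [-0.5, -8.3, 5.7]
gripper_width: 0.654
top len 0.1234 far face s -0.0 y 0.0049 yawdiff 0.0 [[235.4, 261.2], [245.2, 203.8]]
side len 0.1245 far face s -0.0006 y 0.0057 yawdiff -0.002 [[328.1, 234.8], [268.7, 223.9]]
```

Vision says it has arrived, but the force hasn't risen yet. I'll go on 1 mm at a time.

```bash

python3 -m handwheel '[[0.0009,0,0.0005,0,0,0,0.35]]'
python3 -m handwheel '[[0.0005,0,0.0002,0,0,0,0.35]]'
python3 -m handwheel '[[0.0005,0,0.0002,0,0,0,0.35]]'
python3 term.py 7
```

```text
clock: 9.38
tool_pos: [0.5165, -0.0563, 0.0155]
eef_rot: [-2.098, -1.813, -0.531]
force: [-2.9, -10.7, 7.3]
gripper_width: 0.646
clock: 9.47
tool_pos: [0.5165, -0.0563, 0.0155]
eef_rot: [-2.099, -1.814, -0.531]
force: [-2.6, -11.5, 6.8]
gripper_width: 0.651
clock: 9.55
tool_pos: [0.5165, -0.0563, 0.0155]
eef_rot: [-2.099, -1.814, -0.53]
force: [-2.4, -12.2, 7.6]
gripper_width: 0.651
top len 0.1233 far face s 0.0009 y 0.0056 yawdiff 0.004 [[235.0, 261.4], [244.7, 204.1]]
side len 0.1242 far face s -0.0004 y 0.0057 yawdiff -0.001 [[268.7, 224.0], [327.9, 234.8]]
```

Seated square: the TCP stalled at about 12 N. Next I back off, rise, and push high.

```bash

python3 -m handwheel '[[-0.0088,0,-0.0048,0,0,0,0.35],[-0.0088,0,-0.0048,0,0,0,0.35],[0.0125,0,-0.0228,0,0,0,0.35],[0.0125,0,-0.0228,0,0,0,0.35],[0,0,0,0,0,0,0.35]]'
python3 term.py 8
python3 -m handwheel '[[0.0035,0,0.0019,0,0,0,0.35],[0.0035,0,0.0019,0,0,0,0.35],[0.0018,0,0.001,0,0,0,0.35],[0.0018,0,0.001,0,0,0,0.35]]'
python3 look.py 8
```

```text
clock: 10.07
tool_pos: [0.5147, -0.0711, 0.071]
eef_rot: [-2.09, -1.814, -0.538]
force: [0.8, -0.3, -0.5]
gripper_width: 0.649
top len 0.1228 far face s 0.0008 y 0.0055 yawdiff 0.001 [[235.0, 261.2], [244.8, 204.2]]
side len 0.124 far face s -0.0005 y 0.0056 yawdiff 0.001 [[268.7, 224.0], [327.9, 234.7]]
clock: 10.5
tool_pos: [0.5141, -0.0573, 0.067]
eef_rot: [-2.087, -1.811, -0.532]
force: [0.4, -0.0, -0.2]
gripper_width: 0.651
10.5 [ 0.5141 -0.0573  0.067 ] [-2.087 -1.811 -0.532] [ 0.4 -0.  -0.2] 0.65
[[ 0.124  0.99   0.066]
 [ 0.868 -0.141  0.476]
 [ 0.48  -0.002 -0.877]]
```

View pics/c8.png

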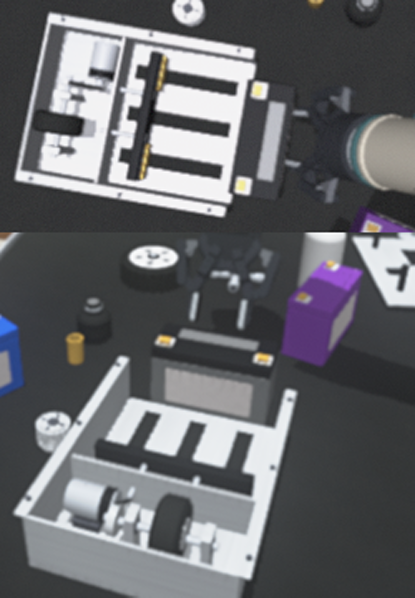

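```bash

python3 -m handwheel '[[0.0018,0,0.001,0,0,0,0.35],[0.0018,0,0.001,0,0,0,0.35],[0.0018,0,0.001,0,0,0,0.35]]'
python3 -m handwheel '[[0.0018,0,0.001,0,0,0,0.35],[0.0018,0,0.001,0,0,0,0.35],[0.0018,0,0.001,0,0,0,0.35]]'
python3 term.py 9
```

```text
clock: 10.85
tool_pos: [0.5155, -0.052, 0.0676]
eef_rot: [-2.089, -1.811, -0.533]
force: [0.4, 0.4, 0.0]
gripper_width: 0.646
clock: 11.1
tool_pos: [0.5164, -0.0458, 0.0677]
eef_rot: [-2.089, -1.812, -0.533]
force: [0.2, -0.8, -0.2]
gripper_width: 0.65
top len 0.1232 far face s 0.0007 y 0.0056 yawdiff 0.002 [[235.0, 261.4], [244.8, 204.1]]
side len 0.124 far face s -0.0006 y 0.0057 yawdiff 0.003 [[268.7, 224.0], [327.9, 234.6]]
```

```bash

python3 - <<'E'
from h import *
a=get_image("top");b=get_image("side")
s=env.sense();p=np.array(s["tool_pos"]);r=cv2.Rodrigues(np.array(s["eef_rot"],float))[0]
for d,n,(u0,v0,u1,v1) in((a,"t9",(200,180,340,290)),(b,"s9",(240,150,360,260))):
    im=d["pixels"].copy();S=5
    im=cv2.resize(im[v0:v1,u0:u1],None,fx=S,fy=S,interpolation=cv2.INTER_CUBIC)
    for dz in(0,-.01,-.02,-.03):
        for yy in(-.03,0,.03):
            q=(proj(d,[p+r@np.array([0,yy,dz])])[0]-[u0,v0])*S
            cv2.circle(im,tuple(int(v) for v in q),3,(0,0,255) if dz==0 else (0,255,0),-1)
    cv2.imwrite(f"pics/{n}.png",im)
E
```

```text
(no output)
```

View pics/t9.png

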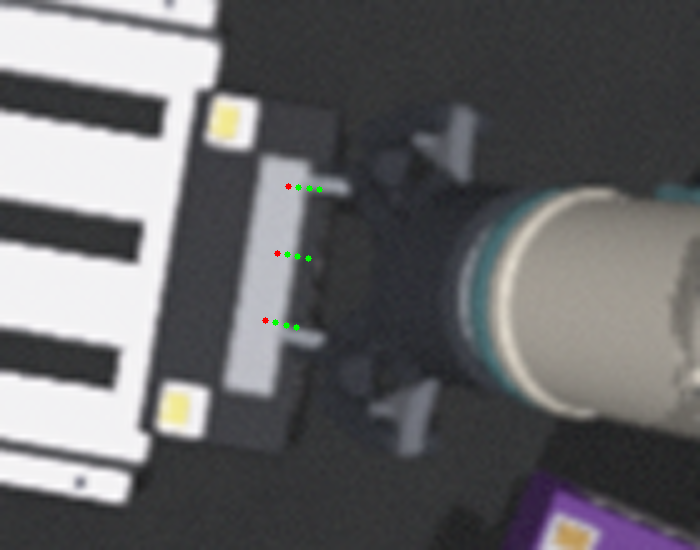

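View pics/s9.png

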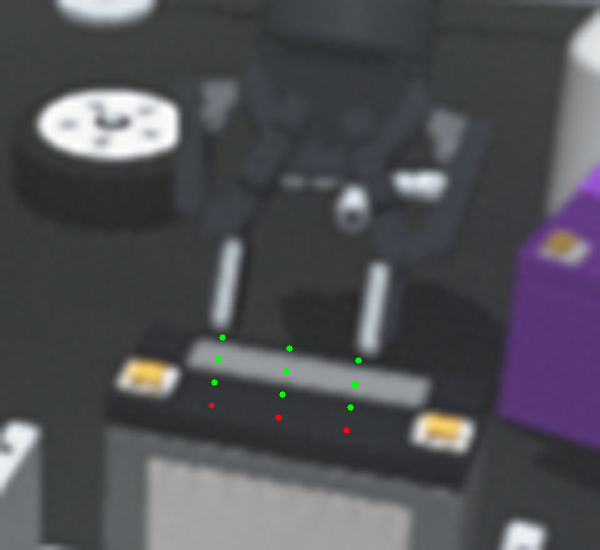

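The fingertips are about 26 mm behind the TCP at this opening, so they passed just above the lid without touching. I'll back off, drop 16 mm and push again.

```bash

python3 -m handwheel '[[-0.0088,0,-0.0048,0,0,0,0.35],[-0.0088,0,-0.0048,0,0,0,0.35],[0,0,0,0,0,0,0.35],[-0.0077,0,0.014,0,0,0,0.35],[0,0,0,0,0,0,0.35]]'
python3 -m handwheel '[[0.0018,0,0.001,0,0,0,0.35],[0.0018,0,0.001,0,0,0,0.35],[0.0018,0,0.001,0,0,0,0.35]]'
python3 -m handwheel '[[0.0018,0,0.001,0,0,0,0.35],[0.0018,0,0.001,0,0,0,0.35]]'
python3 look.py 10; python3 term.py 1
```

```text
clock: 11.72
tool_pos: [0.5125, -0.0667, 0.0501]
eef_rot: [-2.09, -1.809, -0.531]
force: [-0.3, 0.9, -1.1]
gripper_width: 0.654
clock: 11.97
tool_pos: [0.5146, -0.0595, 0.0521]
eef_rot: [-2.089, -1.812, -0.534]
force: [-0.5, -0.6, 0.4]
gripper_width: 0.649
clock: 12.13
tool_pos: [0.5152, -0.0558, 0.0519]
eef_rot: [-2.09, -1.813, -0.533]
force: [-2.4, -4.7, 4.6]
gripper_width: 0.652
12.13 [ 0.5152 -0.0558  0.0519] [-2.09  -1.813 -0.533] [-2.4 -4.7  4.6] 0.65
[[ 0.124  0.99   0.068]
 [ 0.869 -0.141  0.474]
 [ 0.479  0.001 -0.878]]
top len 0.1231 far face s 0.0007 y 0.0057 yawdiff 0.002 [[235.0, 261.4], [244.8, 204.2]]
side len 0.124 far face s -0.0006 y 0.0057 yawdiff 0.003 [[268.7, 224.0], [327.9, 234.6]]
```

View pics/c10.png

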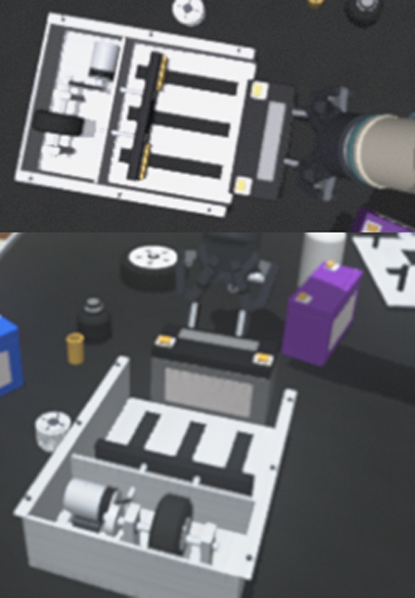

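```bash

python3 -m handwheel '[[0.0037,0,0,0,0,0,0.35],[0.0037,0,0,0,0,0,0.35]]'
python3 -m handwheel '[[0.0037,0,0,0,0,0,0.35],[0.0037,0,0,0,0,0,0.35]]'
python3 look.py 11
```

```text
clock: 12.5
tool_pos: [0.5158, -0.051, 0.055]
eef_rot: [-2.092, -1.811, -0.532]
force: [-2.6, -5.8, 5.3]
gripper_width: 0.653
clock: 12.67
tool_pos: [0.5167, -0.0447, 0.059]
eef_rot: [-2.093, -1.811, -0.532]
force: [-3.6, -7.2, 6.4]
gripper_width: 0.647
12.67 [ 0.5167 -0.0447  0.059 ] [-2.093 -1.811 -0.532] [-3.6 -7.2  6.4] 0.65
[[ 0.126  0.99   0.069]
 [ 0.87  -0.144  0.472]
 [ 0.477  0.001 -0.879]]
```

View pics/c11.png

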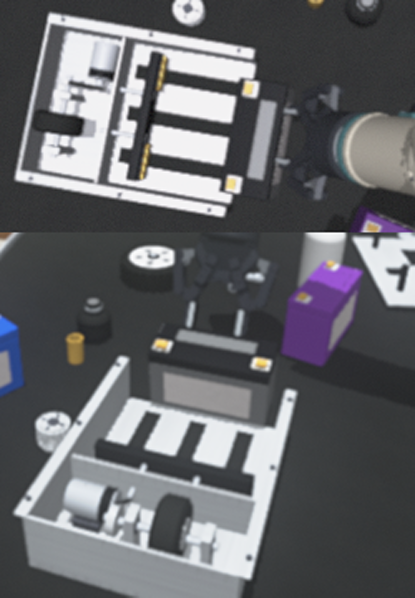

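Tipping has begun at 7–8 N. I'll carry on along the arc.

```bash

python3 -m handwheel '[[0.004,0,0.0004,0,0,0,0.35],[0.004,0,0.0004,0,0,0,0.35]]'
python3 -m handwheel '[[0.004,0,0.0005,0,0,0,0.35],[0.004,0,0.0006,0,0,0,0.35]]'
python3 -m handwheel '[[0.004,0,0.001,0,0,0,0.35],[0.004,0,0.001,0,0,0,0.35]]'
python3 look.py 12
```

```text
clock: 12.93
tool_pos: [0.5183, -0.0375, 0.0623]
eef_rot: [-2.093, -1.811, -0.533]
force: [-1.2, -5.7, 7.0]
gripper_width: 0.648
clock: 13.1
tool_pos: [0.5198, -0.0292, 0.0655]
eef_rot: [-2.092, -1.811, -0.535]
force: [-2.0, -5.2, 7.0]
gripper_width: 0.65
clock: 13.27
tool_pos: [0.5212, -0.0207, 0.0678]
eef_rot: [-2.091, -1.812, -0.536]
force: [-0.2, -3.3, 6.4]
gripper_width: 0.651
13.27 [ 0.5212 -0.0207  0.0678] [-2.091 -1.812 -0.536] [-0.2 -3.3  6.4] 0.65
[[ 0.125  0.99   0.071]
 [ 0.869 -0.143  0.474]
 [ 0.479  0.002 -0.878]]
```

View pics/c12.png

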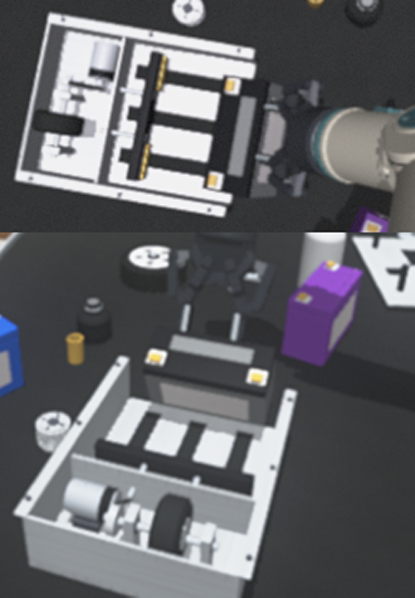

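```bash

python3 -m handwheel '[[0.004,0,0.0012,0,0,0,0.35],[0.004,0,0.0012,0,0,0,0.35]]'
python3 -m handwheel '[[0.0038,0,0.0015,0,0,0,0.35],[0.0038,0,0.0015,0,0,0,0.35]]'
python3 look.py 13
```

```text
clock: 13.53
tool_pos: [0.522, -0.0125, 0.069]
eef_rot: [-2.091, -1.811, -0.535]
force: [1.1, -2.3, 2.4]
gripper_width: 0.649
clock: 13.7
tool_pos: [0.5224, -0.0033, 0.0696]
eef_rot: [-2.088, -1.811, -0.534]
force: [0.2, -0.9, 0.3]
gripper_width: 0.653
13.7 [ 0.5224 -0.0033  0.0696] [-2.088 -1.811 -0.534] [ 0.2 -0.9  0.3] 0.65
[[ 0.124  0.99   0.068]
 [ 0.869 -0.141  0.475]
 [ 0.48  -0.    -0.877]]
```

View pics/c13.png

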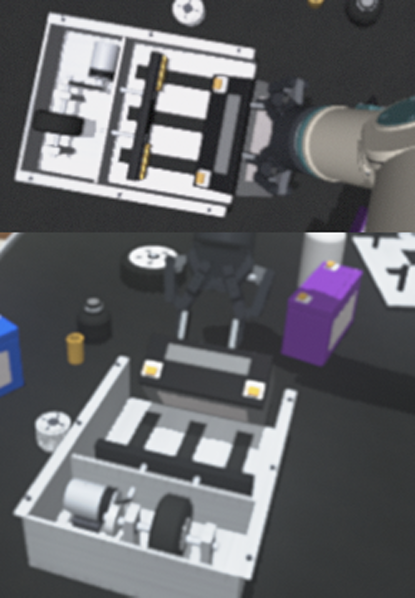

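```bash

python3 -m handwheel '[[0.0035,0,0.0019,0,0,0,0.35],[0,0,0,0,0,0,0.35],[0,0,0,0,0,0,0.35],[0,0,0,0,0,0,0.35],[0,0,0,0,0,0,0.35]]'
python3 look.py 14
```

```text
clock: 14.22
tool_pos: [0.5228, -0.0001, 0.0694]
eef_rot: [-2.089, -1.811, -0.533]
force: [-0.1, 0.2, 0.1]
gripper_width: 0.65
14.22 [ 5.228e-01 -1.000e-04  6.940e-02] [-2.089 -1.811 -0.533] [-0.1  0.2  0.1] 0.65
[[ 0.125  0.99   0.068]
 [ 0.869 -0.142  0.475]
 [ 0.479 -0.    -0.878]]
```

View pics/c14.png

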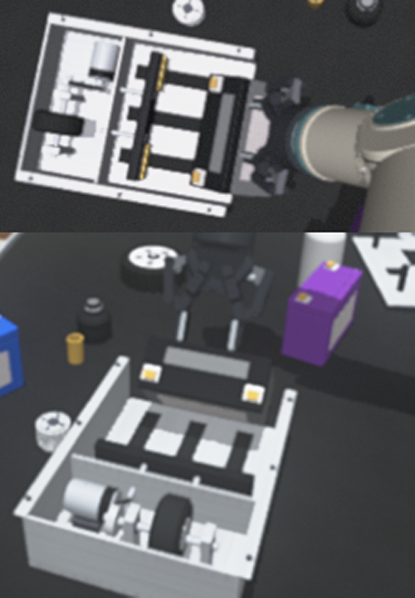

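It's resting at about 42°, with its foot on the mat and its face on the sill edge. I'll keep pushing high.

```bash

python3 -m handwheel '[[0.0026,0,0.0014,0,0,0,0.35],[0.0026,0,0.0014,0,0,0,0.35],[0.0026,0,0.0014,0,0,0,0.35]]'
python3 -m handwheel '[[0.0026,0,0.0014,0,0,0,0.35],[0.0026,0,0.0014,0,0,0,0.35],[0.0026,0,0.0014,0,0,0,0.35]]'
python3 look.py 15
```

```text
clock: 14.57
tool_pos: [0.5242, 0.0091, 0.0696]
eef_rot: [-2.089, -1.811, -0.534]
force: [0.1, 0.7, -0.8]
gripper_width: 0.65
clock: 14.82
tool_pos: [0.5254, 0.018, 0.0696]
eef_rot: [-2.088, -1.812, -0.533]
force: [0.1, -0.7, 0.5]
gripper_width: 0.65
14.82 [0.5254 0.018  0.0696] [-2.088 -1.812 -0.533] [ 0.1 -0.7  0.5] 0.65
[[ 0.124  0.99   0.068]
 [ 0.869 -0.141  0.475]
 [ 0.48  -0.    -0.878]]
```

View pics/c15.png

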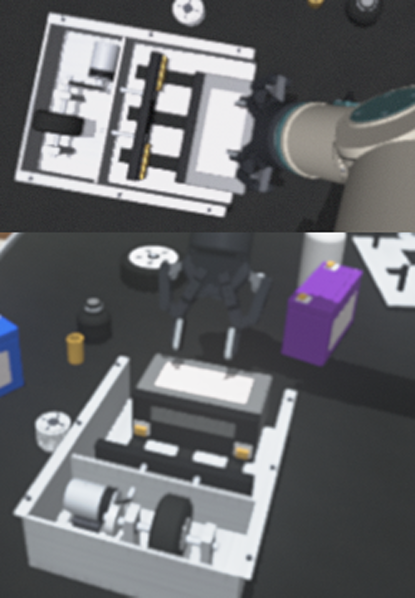

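Tipped over: it lies on its side in the bay, terminals at side (254,278) and (316,292), facing the pads. Next I lift, back off, go low and push on the base.

```bash

python3 -m handwheel '[[0.0048,0,-0.0088,0,0,0,0.35],[-0.022,-0.003,-0.012,0,0,0,0.35],[-0.022,-0.003,-0.012,0,0,0,0.35],[0,0,0,0,0,0,0.35],[-0.0099,0,0.0181,0,0,0,0.35],[-0.0099,0,0.0181,0,0,0,0.35],[-0.0099,0,0.0181,0,0,0,0.35],[0,0,0,0,0,0,0.35],[0,0,0,0,0,0,0.35]]'
python3 look.py 16
```

```text
clock: 15.67
tool_pos: [0.5119, -0.0312, 0.0177]
eef_rot: [-2.089, -1.809, -0.533]
force: [0.1, 0.8, 0.2]
gripper_width: 0.649
15.67 [ 0.5119 -0.0312  0.0177] [-2.089 -1.809 -0.533] [0.1 0.8 0.2] 0.65
[[ 0.126  0.99   0.067]
 [ 0.868 -0.142  0.475]
 [ 0.48  -0.002 -0.877]]
```

View pics/c16.png

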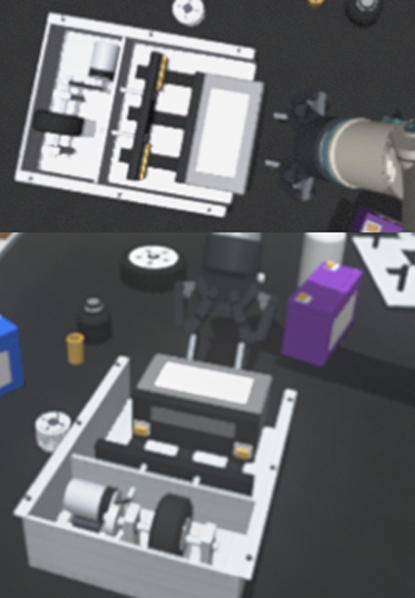

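```bash
cat > lie.py <<'E'
from h import *
import sys
n=sys.argv[1]
d=get_image("top");im=d["pixels"][185:275,180:260]
cv2.imwrite(f"pics/l{n}.png",cv2.resize(im,None,fx=8,fy=8,interpolation=cv2.INTER_CUBIC)[:600])
o=np.array([.519,.0007,0]);x=np.array([.1426,.9898,0]);y=np.array([-.9898,.1426,0])
def P(pts,z):
    q=(np.array(pts,float)+.5)/8-.5+[180,185]
    for w in onz(d,q,z):print(np.round([(w-o)@x,(w-o)@y],4))
if len(sys.argv)>2:
    P(eval(sys.argv[2]),float(sys.argv[3]))
E
python3 lie.py 1
```

```text
(no output)
```

View pics/l1.png

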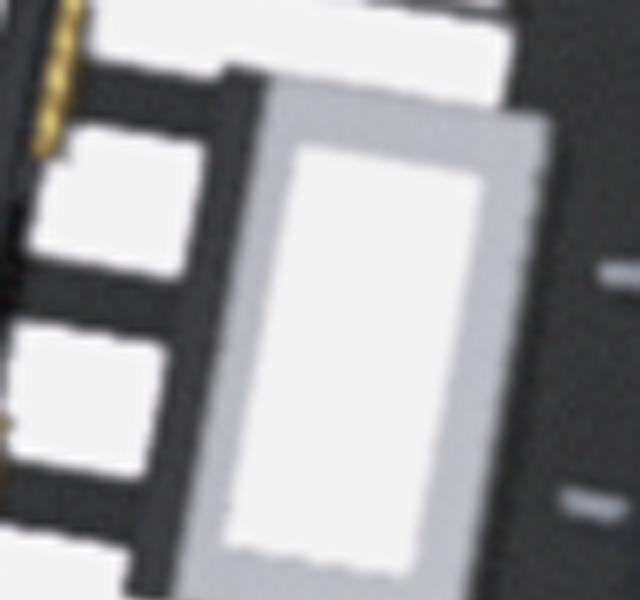

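```bash
python3 lie.py 1 "[(552,118),(470,600),(225,68),(130,590)]" .073
```

```text
[-0.0203 -0.0697]
[-0.0204  0.0642]
[ 0.0708 -0.0684]
[0.0712 0.0765]
```

```bash

python3 -m handwheel '[[0.0035,0,0.0019,0,0,0,0.35],[0.0035,0,0.0019,0,0,0,0.35],[0.0035,0,0.0019,0,0,0,0.35],[0.0026,0,0.0014,0,0,0,0.35],[0.0018,0,0.001,0,0,0,0.35],[0.0018,0,0.001,0,0,0,0.35]]'
python3 -m handwheel '[[0.0018,0,0.001,0,0,0,0.35],[0.0018,0,0.001,0,0,0,0.35],[0.0018,0,0.001,0,0,0,0.35]]'
python3 -m handwheel '[[0.0018,0,0.001,0,0,0,0.35],[0.0018,0,0.001,0,0,0,0.35],[0.0018,0,0.001,0,0,0,0.35]]'
python3 -m handwheel '[[0.0018,0,0.001,0,0,0,0.35],[0.0018,0,0.001,0,0,0,0.35],[0.0018,0,0.001,0,0,0,0.35]]'
python3 look.py 17
```

```text
clock: 16.37
tool_pos: [0.5151, -0.0121, 0.0178]
eef_rot: [-2.089, -1.812, -0.533]
force: [-0.1, 0.1, -0.0]
gripper_width: 0.654
clock: 16.62
tool_pos: [0.5164, -0.0099, 0.0173]
eef_rot: [-2.096, -1.812, -0.531]
force: [-0.4, -8.4, 5.0]
gripper_width: 0.654
clock: 16.87
tool_pos: [0.5176, -0.0042, 0.0173]
eef_rot: [-2.097, -1.812, -0.531]
force: [-2.4, -8.3, 4.9]
gripper_width: 0.647
clock: 17.12
tool_pos: [0.5187, 0.0018, 0.0172]
eef_rot: [-2.097, -1.812, -0.532]
force: [-0.2, -7.8, 5.2]
gripper_width: 0.649
17.12 [0.5187 0.0018 0.0172] [-2.097 -1.812 -0.532] [-0.2 -7.8  5.2] 0.65
[[ 0.127  0.989  0.071]
 [ 0.871 -0.145  0.469]
 [ 0.475  0.003 -0.88 ]]
```

View pics/c17.png

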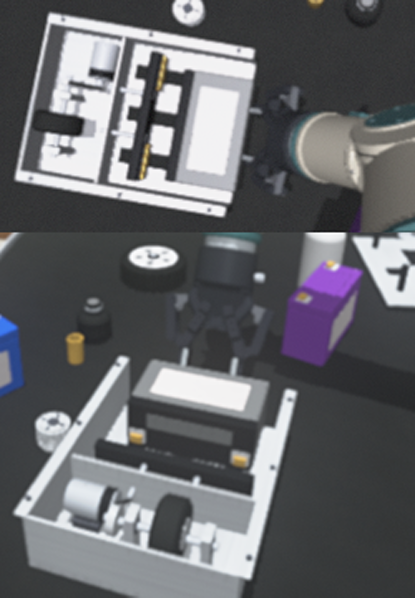

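```bash

python3 -m handwheel '[[0.0018,0,0.001,0,0,0,0.35],[0.0018,0,0.001,0,0,0,0.35],[0.0018,0,0.001,0,0,0,0.35],[0.0018,0,0.001,0,0,0,0.35],[0.0018,0,0.001,0,0,0,0.35]]'
python3 -m handwheel '[[0.0018,0,0.001,0,0,0,0.35],[0.0018,0,0.001,0,0,0,0.35],[0.0018,0,0.001,0,0,0,0.35],[0.0018,0,0.001,0,0,0,0.35]]'
python3 -m handwheel '[[0.0009,0,0.0005,0,0,0,0.35],[0.0009,0,0.0005,0,0,0,0.35]]'
python3 look.py 18; python3 lie.py 2
```

```text
clock: 17.63
tool_pos: [0.5203, 0.0118, 0.0172]
eef_rot: [-2.097, -1.812, -0.532]
force: [-1.3, -7.7, 4.6]
gripper_width: 0.652
clock: 17.97
tool_pos: [0.5215, 0.0199, 0.0172]
eef_rot: [-2.097, -1.812, -0.532]
force: [-2.2, -7.8, 6.5]
gripper_width: 0.648
clock: 18.13
tool_pos: [0.5218, 0.022, 0.0172]
eef_rot: [-2.097, -1.812, -0.532]
force: [-1.3, -8.5, 6.8]
gripper_width: 0.652
18.13 [0.5218 0.022  0.0172] [-2.097 -1.812 -0.532] [-1.3 -8.5  6.8] 0.65
[[ 0.127  0.989  0.072]
 [ 0.871 -0.146  0.469]
 [ 0.475  0.003 -0.88 ]]
```

View pics/c18.png

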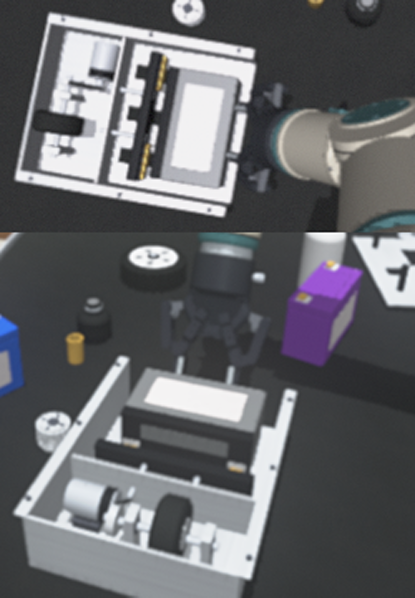

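View pics/l2.png

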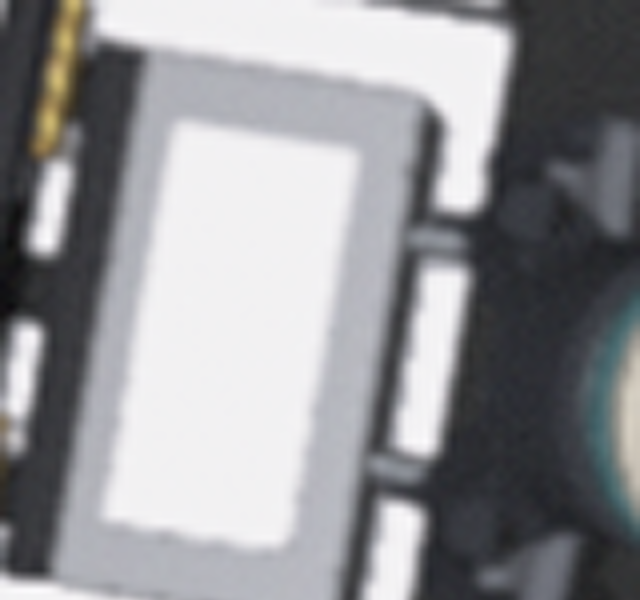

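```bash
python3 lie.py 3 "[(425,100),(345,590),(90,45),(10,570)]" .073
python3 -m handwheel '[[0.0009,0,0.0005,0,0,0,0.35],[0.0009,0,0.0005,0,0,0,0.35],[0.0009,0,0.0005,0,0,0,0.35],[0.0009,0,0.0005,0,0,0,0.35]]'
python3 -m handwheel '[[0.0009,0,0.0005,0,0,0,0.35],[0.0009,0,0.0005,0,0,0,0.35]]'
python3 -m handwheel '[[0.0009,0,0.0005,0,0,0,0.35],[0.0009,0,0.0005,0,0,0,0.35]]'
```

```text
[ 0.015  -0.0688]
[0.0136 0.067 ]
[ 0.1085 -0.0685]
[0.1043 0.0765]
clock: 18.67
tool_pos: [0.5224, 0.026, 0.0171]
eef_rot: [-2.097, -1.812, -0.532]
force: [-1.2, -8.7, 5.2]
gripper_width: 0.646
clock: 18.83
tool_pos: [0.5227, 0.0279, 0.0172]
eef_rot: [-2.098, -1.812, -0.532]
force: [-1.0, -7.1, 6.8]
gripper_width: 0.649
clock: 19.0
tool_pos: [0.523, 0.03, 0.0172]
eef_rot: [-2.098, -1.812, -0.532]
force: [-1.7, -8.7, 5.6]
gripper_width: 0.65
```

```bash

python3 -m handwheel '[[0.0009,0,0.0005,0,0,0,0.35],[0.0009,0,0.0005,0,0,0,0.35]]'
python3 -m handwheel '[[0.0009,0,0.0005,0,0,0,0.35]]'
python3 -m handwheel '[[0.0009,0,0.0005,0,0,0,0.35]]'
python3 look.py 19; python3 lie.py 4
```

```text
clock: 19.17
tool_pos: [0.5234, 0.0319, 0.0172]
eef_rot: [-2.098, -1.812, -0.532]
force: [-1.8, -9.2, 8.2]
gripper_width: 0.648
clock: 19.25
tool_pos: [0.5235, 0.0326, 0.0171]
eef_rot: [-2.098, -1.812, -0.532]
force: [-1.6, -10.6, 8.2]
gripper_width: 0.65
clock: 19.33
tool_pos: [0.5236, 0.0332, 0.0171]
eef_rot: [-2.099, -1.813, -0.532]
force: [-2.7, -10.5, 8.5]
gripper_width: 0.648
19.33 [0.5236 0.0332 0.0171] [-2.099 -1.813 -0.532] [ -2.7 -10.5   8.5] 0.65
[[ 0.127  0.989  0.072]
 [ 0.872 -0.146  0.468]
 [ 0.474  0.003 -0.881]]
```

View pics/c19.png

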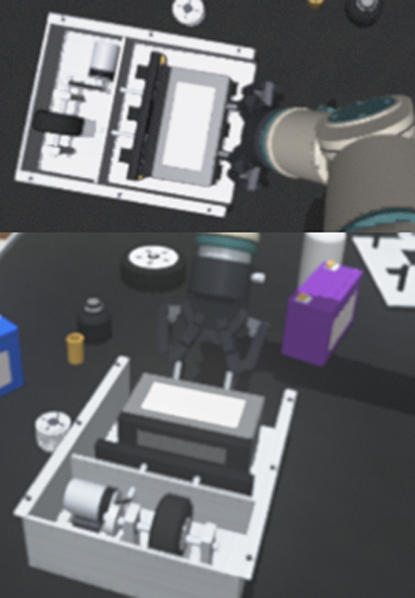

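View pics/l4.png

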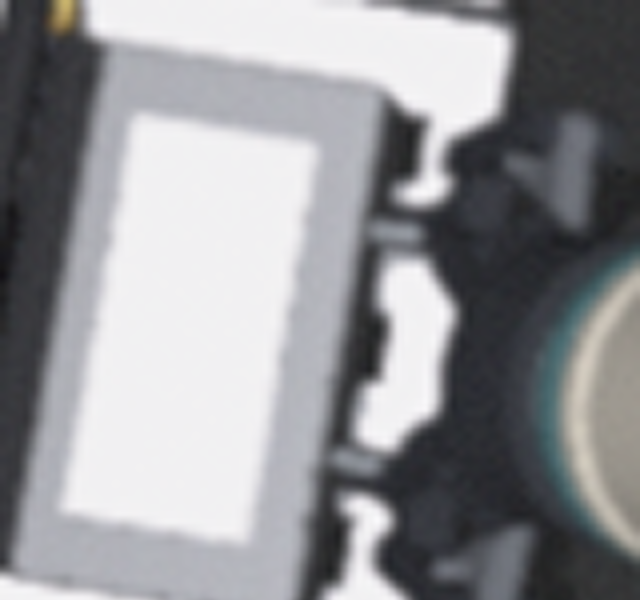

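```bash

python3 -m handwheel '[[0.0009,0,0.0005,0,0,0,0.35]]'
python3 -m handwheel '[[0.0009,0,0.0005,0,0,0,0.35]]'
python3 -m handwheel '[[0.0009,0,0.0005,0,0,0,0.35]]'
```

```text
clock: 19.57
tool_pos: [0.5238, 0.0339, 0.017]
eef_rot: [-2.099, -1.813, -0.531]
force: [-2.7, -11.2, 8.6]
gripper_width: 0.646
clock: 19.65
tool_pos: [0.5239, 0.0348, 0.017]
eef_rot: [-2.1, -1.813, -0.531]
force: [-2.1, -11.6, 8.1]
gripper_width: 0.651
clock: 19.73
tool_pos: [0.5241, 0.0356, 0.017]
eef_rot: [-2.1, -1.813, -0.531]
force: [-2.7, -12.5, 9.8]
gripper_width: 0.65
```

```bash

python3 -m handwheel '[[0.0006,0,0.0003,0,0,0,0.35]]'
python3 -m handwheel '[[0.0006,0,0.0003,0,0,0,0.35]]'
python3 -m handwheel '[[0.0006,0,0.0003,0,0,0,0.35]]'
```

```text
clock: 19.82
tool_pos: [0.5242, 0.0362, 0.017]
eef_rot: [-2.1, -1.813, -0.531]
force: [-3.1, -13.4, 9.6]
gripper_width: 0.652
clock: 19.9
tool_pos: [0.5242, 0.0363, 0.0169]
eef_rot: [-2.101, -1.813, -0.531]
force: [-4.5, -14.1, 11.4]
gripper_width: 0.65
clock: 19.98
tool_pos: [0.5242, 0.0364, 0.0169]
eef_rot: [-2.102, -1.813, -0.53]
force: [-4.0, -16.7, 13.6]
gripper_width: 0.654
```

The motion stalled and the force climbed sharply (total about 22 N), so it's at the firm end. I'll stop and ease away backwards.

```bash

python3 -m handwheel '[[-0.0026,0,-0.0014,0,0,0,0.35],[-0.0035,0,-0.0019,0,0,0,0.35],[-0.0088,0,-0.0048,0,0,0,0.35],[-0.0132,0,-0.0072,0,0,0,0.35],[-0.0132,0,-0.0072,0,0,0,0.35],[0.0125,0,-0.0228,0,0,0,0.35],[0.0125,0,-0.0228,0,0,0,0.35],[0.0125,0,-0.0228,0,0,0,0.35],[0,0,0,0,0,0,0.35]]'
python3 look.py 20; python3 lie.py 5
python3 - <<'E'
import cv2
a=cv2.imread("pics/side20.png")[225:345,220:350]
cv2.imwrite("pics/s20.png",cv2.resize(a,None,fx=5,fy=5,interpolation=cv2.INTER_CUBIC))
E
```

```text
clock: 20.73
tool_pos: [0.5186, -0.0051, 0.099]
eef_rot: [-2.092, -1.814, -0.539]
force: [1.1, -0.2, 0.2]
gripper_width: 0.649
20.73 [ 0.5186 -0.0051  0.099 ] [-2.092 -1.814 -0.539] [ 1.1 -0.2  0.2] 0.65
[[ 0.123  0.99   0.074]
 [ 0.869 -0.143  0.473]
 [ 0.479  0.006 -0.878]]
```

View pics/l5.png

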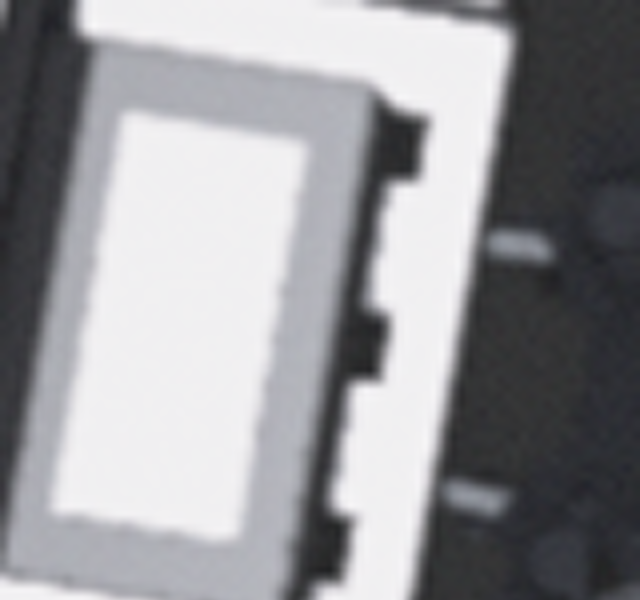

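View pics/s20.png

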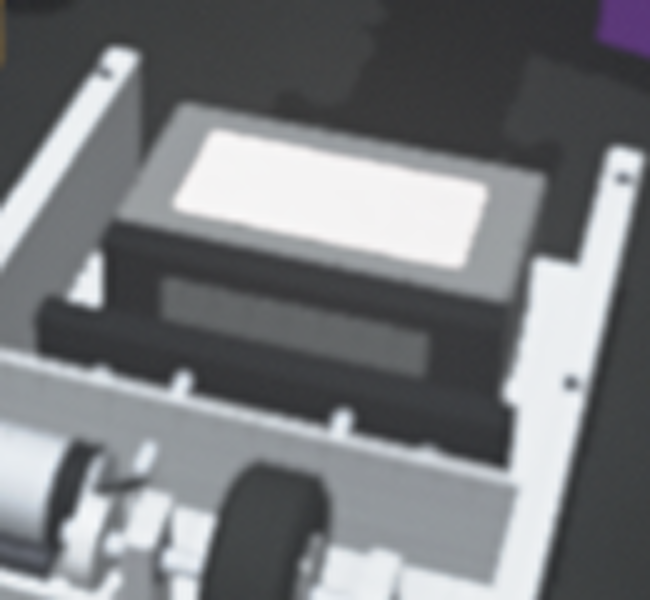

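View pics/top20.png

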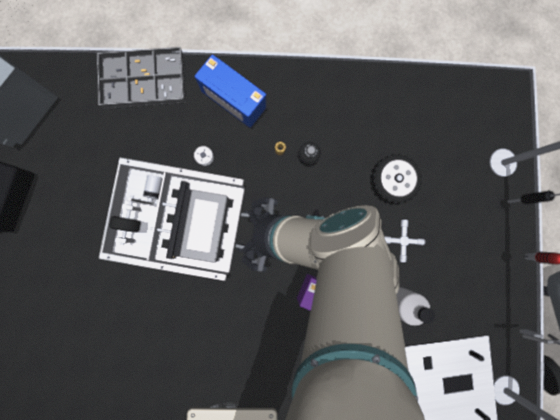

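```bash
python3 - <<'E'
from h import *
d=get_image("top");im=d["pixels"]
o=np.array([.519,.0007,0]);x=np.array([.1426,.9898,0]);y=np.array([-.9898,.1426,0])
u=cv2.resize(im[185:275,170:260],None,fx=8,fy=8,interpolation=cv2.INTER_CUBIC)
m=(u.min(2)>222).astype(np.uint8);m[:, :]=m
c,_=cv2.findContours(m,cv2.RETR_EXTERNAL,cv2.CHAIN_APPROX_NONE)
for k in c:
    r=cv2.minAreaRect(k)
    if 25000<cv2.contourArea(k)<140000:
        b=(cv2.boxPoints(r)+.5)/8-.5+[170,185]
        P=onz(d,b,.073);q=np.c_[(P-o)@x,(P-o)@y];print(np.round(q,4).tolist(),cv2.contourArea(k))
E
```

```text
[[0.0958, 0.0584], [0.0962, -0.0517], [0.0454, -0.0512], [0.0455, 0.059]] 71564.0
[[0.127, 0.0919], [0.1272, -0.0942], [-0.0039, -0.0922], [-0.0021, 0.0941]] 82177.0
```

```bash

python3 -m handwheel '[[0.0125,0,-0.0228,0,0,0,0.35],[-0.0132,0,-0.0242,0,0,0,0.35],[0,0,0,0,0,0,0.35],[0,0,0,0,0,0,0.35]]'
python3 -c "
from h import *
print(env.sign_off())"
```

```text
clock: 21.27
tool_pos: [0.5131, -0.0275, 0.1357]
eef_rot: [-2.092, -1.81, -0.533]
force: [-0.2, 0.5, 0.3]
gripper_width: 0.651
the job is handed in; nothing more can be done
None
```

The battery lies on its side in the bay, terminals against the brass pads. I handed the job in at about 21 s, with the arm clear of everything.

**What I did:** I slid the grey battery upright, at about 8 N, until its foot stopped square against the sill. I then pushed high so it tipped over the sill, and slid it home until it stopped at the firm end.

**Last checks:**
- **Contacts:** the battery moved about 4.5 mm from first spring touch to the stop. I estimated that from the tool's travel; the pads are hidden under the battery, so I could not see how far each one is pressed in.
- **Squareness:** the top camera shows the battery within about 0.004 rad of the bay axis, so the two sides should differ by less than 0.5 mm.
- **Push force:** the highest reading at the end of a move was about 22 N in total, at the final stop. Peaks within a move are not reported.
- **Other things:** by eye, those in view had not moved. The arm hid part of the purple battery in the last picture.

**What went wrong or disagreed:**
- My first high push missed, passing just over the lid without touching. The fingertips sit about 26 mm behind the nominal tool point at that opening, so I lowered the tool and pushed again.
- While tipping, the battery paused leaning at about 42–45° on the sill edge, and it needed a little more push to go over.

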